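# Swap the printing stamps and hold the long one ready over its card

## Robot

A 7-joint arm with a two-finger parallel gripper is mounted at the origin on the work surface. World frame = base frame: x ahead of the robot, y to its left, z up, the work surface at z = 0. Lengths are in m, angles in rad, forces in N, time in s.
With the tool pointing down it reaches from about 0.35 to 0.9 m from the base axis. Payload 19.9 kg.
Tool frame: the origin (TCP) lies midway between the tips of the shut fingers; the grasp point (between the pads) lies 19 mm behind it; z points along the fingers, y is the line along which they close (so a half turn about z gives the same grasp; the last joint's range is limited). The gripper opens to 85 mm and grips with 20 to 120 N. Pads are 22 mm wide; open, the fingers measure 114 mm over their backs; the gripper's body (76 mm by 85 mm) begins 54 mm behind the grasp point. The pads swing forward as they close: fully open they stand 13 mm farther back than shut.
Start: joints at [1.155, 0.417, -0.01, 1.614, 0.005, 1.111, -0.053], TCP at [0.229, -0.582, 0.231] pointing down, gripper open.
Joint ranges: [-2.81, 2.81], [-0.39, 2.02], [-1.27, 1.25], [0.06, 2.57], [-1.19, 4.33], [0.19, 2], [-2.82, 2.82]. Speed limits (rad/s): [1.89, 1.89, 2.39, 2.39, 3.01, 3.01, 3.01].

## Interface

Orientations are given as a unit quaternion [w, x, y, z].
In Python, from bench import manip gives the robot as it stands.
- The arm moves only by the tool play_rows, never from a script. Its argument "moves" is a list of rows, each a list of 4 numbers: the shift along the tool's x, y, z in m, then the turn about the tool's z in rad. In form: [[x, y, z, spin], ...]. A call has 1 to 12 rows; each row is the pose to reach, as a shift and turn from the pose commanded when the call began, along the tool's axes at that moment; what a row does not reach only later rows make up. A row lasts 1/10 s, in which the tool goes at most 50 mm and 8.59 degrees, less where a joint would pass 70% of its speed; a pose out of reach is approached as far as the arm can. A call with a gripper value outside its range is refused whole. "claw" is the finger opening in m, from 0 to 0.0854, set as the call begins (left out, the last holds). The fingers move at their own pace and stop on an object; "grip_force" is the grip in N (left out, the last holds). Time passes only in rows, so rows that repeat a pose let the fingers close. It gives the time, the measured TCP pose, the force, the opening and the grip force at its end, in the units of the state.
- manip.get_state(): the state, without advancing time (a new reading comes with each control period).
- manip.read_camera(name): name is "scene" or "top"; returns the picture (384x512x3 uint8, red, green, blue); there is no depth.
- manip.camera_params(name): a dict with "fx", "fy", "cx", "cy" (pixels), "rvec" (rotation vector, rad) and "tvec" (3), from world to camera coordinates, as OpenCV has them. Camera axes: x right, y down, z forward; pixel columns grow to the right and rows downward; lengths in m; the calibration is good to about 2 mm. A picture is of the moment at which its call begins. camera_params takes no time and is no camera call.
- manip.sign_off(): hands the job in; it is judged then, once.
Trained networks look in the newest picture that a camera, given by its name, has taken for a name from the list of things; names that differ only in an ending like _2 or _b are one class to them, and where a whole thing is asked for, a point or a joint stands for the part that bears it (a point fixed in the world has none). Each returns a list of dicts, best first, with "score" (0 to 1); they miss things now and then, are a little off and sometimes report something else, mostly with a low value. They report only what shows in the picture. A call takes as long as a camera call. They do not tell look-alikes from the thing itself.
- manip.regions_of(target, camera): "region" (384x512 bool, what is visible of it) and "rect" ([left, top, right, bottom] in pixels, round what is visible of it).
The state is a dict: "time_s": time; "joint_positions": joint angles; "joint_vel": joint speeds; "joint_efforts": joint torques, N m; "tool_pos": TCP position; "ee_rot": TCP orientation; "ft_force": force on the tool from outside, world axes, zero at the start; "ft_torque": the same for the moment, N m; "grip_width": finger opening in m; "grip_force": force on a finger pad.
Only numpy, scipy, OpenCV 4.12 (cv2) and the standard library are available. Lean on these libraries where they do the work, as an engineer would, in place of code of your own. Each camera call takes 0.05 s, during which the arm holds its last target. There are 200 camera calls.

## Task

The two wooden printing stamps stand in each other's places: park the long one beside the plate for a moment, set the round one down in the middle of the plate and let go of it, then bring the long one to its card and finish while still holding it about a centimetre above the middle of the card, level and with its long sides parallel to the card's. The long stamp is freshly inked, so it must never touch the card or its board. Lift both stamps over the row of paint bottles, higher than the bottle tops, and leave the bottles where they stand.

Things in the scene. Friction and masses are not known exactly. Their poses are not given: they have to be found in the camera images.
- long_stamp: oblong wooden printing stamp, loose, 0.11 to 0.23 kg. Base 85 mm (its x) by 45 mm (its y), 28 mm high: the lowest 6 mm is the black rubber sole, the rest pale wood. On top along its x a darker wooden bar handle, 60 mm (x) by 20 mm (y), from 28 to 70 mm above the underside, so that fingers close on it along the stamp's y. Origin: centre of its underside; z up. Starts upright on the white plate
- round_stamp: round wooden printing stamp, loose, 0.10 to 0.20 kg. Base 60 mm across and 28 mm high with a black rubber sole; on top in the middle an upright round wooden handle 30 mm across, from 28 to 70 mm above the underside. Origin: centre of its underside; z up. Starts upright on the card of the plywood board
- board: plywood board, fixed, 160 mm (its x) by 120 mm (its y), 12 mm thick, lying on the table, with a white card 110 mm (x) by 70 mm (y) and 2 mm thick fixed in its middle; the card's face is 14 mm above the table. Origin: centre of the board's underside (under the middle of the card), z up. It lies on one side of the row of bottles, the plate on the other; which is left and which right varies
- plate: white round plate, fixed, lying on the table, 156 mm across, its flared rim 12 mm high, its flat floor about 114 mm across and 5 mm above the table. Origin: centre of its underside. On the line through its centre along the robot's x, both towards the robot and beyond the plate, the table is bare from the rim to 165 mm from the centre, and a stamp can stand there
- plate_mid (a point): the middle of the plate's flat floor, 5 mm above the table
- plank: low fixed wooden plank, 340 mm (its x, about the robot's x) by 85 mm (its y), 8 mm thick, lying on the table between the plate and the board; the row of three bottles stands on it along its x. Origin: centre of its underside
- bottle_near: round plastic paint bottle with paper label and cap, the one nearest the robot; 56 mm across, 135 mm tall, standing on the plank (its top is 143 mm above the table), 0.25 kg, loose. Origin: centre of its underside
- bottle_mid: round plastic paint bottle with paper label and cap, the middle one of the row; 56 mm across, 135 mm tall, standing on the plank (its top is 143 mm above the table), 0.25 kg, loose. Origin: centre of its underside
- bottle_far: round plastic paint bottle with paper label and cap, the one farthest from the robot; 56 mm across, 135 mm tall, standing on the plank (its top is 143 mm above the table), 0.25 kg, loose. Origin: centre of its underside
There are look-alikes about, which are no part of the job. Of the things that look like the plate, the middle-sized one is meant. Leave any pink or turquoise look-alike of the long_stamp alone.

How it is judged:
By the outcome, as a careful person would: the job done as asked, in the order asked, and still so for the second after the job is handed in, while the arm keeps its last pose, push and grip.
It also fails if it takes over 70 s, if anything falls off the work surface, if the arm or the gripper's body presses on something with over 40 N, if the wrist force passes 120 N, or if a joint passes its speed limit or range.

## Working session

There is one attempt and no reset: what is moved stays moved. The work goes in short steps, Python scripts to look and compute and a tool call to move; the robot and the scene stay as the last step left them, time stands still between calls to the robot, and variables do not carry over. Pictures are saved under pics/ and viewed, at most 10 in all, crops included, and the job is handed in when it is done.

Besides the shell and the picture viewer there is one more tool, called as name([rows], argument=value, ...), one row to a line, values as JSON. play_rows: Moves the arm, as the interface text tells. Its arguments: {"type":"object","properties":{"moves":{"type":"array"},"claw":{"type":"number"},"grip_force":{"type":"number"}},"required":["moves"]}

```bash
mkdir -p pics; ls
cat > h.py <<'E'
import numpy as np, cv2
from bench import manip
def cam(n):
    p=manip.camera_params(n); K=np.array([[p['fx'],0,p['cx']],[0,p['fy'],p['cy']],[0,0,1.]])
    R=cv2.Rodrigues(np.array(p['rvec'],float))[0]; return K,R,np.array(p['tvec'],float).ravel()
def ray(n,uv,z):
    "pixels -> world points at height z"
    K,R,t=cam(n); uv=np.atleast_2d(uv).astype(float)
    d=np.c_[uv,np.ones(len(uv))]@np.linalg.inv(K).T@R; c=-R.T@t
    return c+d*((z-c[2])/d[:,2])[:,None]
def proj(n,P):
    K,R,t=cam(n); q=(np.atleast_2d(P)@R.T+t)@K.T; return q[:,:2]/q[:,2:]
E
python3 - <<'E'
from h import *
a=manip.read_camera("top");b=manip.read_camera("scene")
cv2.imwrite("pics/top0.png",cv2.resize(a,(800,600))[:,:,::-1]);cv2.imwrite("pics/scene0.png",cv2.resize(b,(800,600))[:,:,::-1])
np.save("top0.npy",a);np.save("scene0.npy",b)
for n in("top","scene"):
    K,R,t=cam(n);print(n,-R.T@t,R[2],K[0,0])
    for k in("long_stamp","round_stamp","board","plate","plank","bottle_mid"):
        for r in manip.regions_of(k,n):
            m=r["region"];ys,xs=np.nonzero(m);print(n,k,round(r["score"],2),r["rect"],m.sum(),xs.mean().round(1),ys.mean().round(1),ray(n,(xs.mean(),ys.mean()),0.01)[0].round(3))
s=manip.get_state();print(s["time_s"],s["tool_pos"],s["ee_rot"],s["ft_force"])
E
```

```text
pics
top [0.38172028 0.06733413 0.97111675] [ 0.14972871  0.01710748 -0.9885791 ] 365.9774780683737
top long_stamp 0.84 [143.6, 258.0, 180.1, 289.8] 684 162.4 274.0 [0.327 0.328 0.01 ]
top long_stamp 0.7 [193.5, 182.7, 221.8, 216.6] 615 209.4 198.1 [0.523 0.207 0.01 ]
top round_stamp 0.93 [370.9, 177.1, 398.1, 198.7] 510 384.0 185.1 [ 0.548 -0.257  0.01 ]
top board 0.62 [352.9, 158.4, 420.4, 227.0] 2189 385.0 194.5 [ 0.523 -0.258  0.01 ]
top plate 0.73 [81.3, 146.4, 160.5, 227.1] 5322 120.0 187.6 [0.557 0.447 0.01 ]
top plate 0.68 [185.2, 172.4, 240.6, 228.8] 1942 211.4 199.9 [0.518 0.201 0.01 ]
top plate 0.59 [201.4, 119.4, 239.4, 161.1] 1328 219.8 138.1 [0.688 0.178 0.01 ]
top plate 0.16 [193.0, 178.4, 221.7, 217.8] 633 209.1 198.3 [0.523 0.207 0.01 ]
top plank 0.58 [265.7, 128.2, 298.4, 260.3] 2569 280.5 199.6 [0.515 0.018 0.01 ]
top bottle_mid 0.84 [270.3, 180.6, 291.4, 207.3] 413 281.5 193.4 [0.532 0.015 0.01 ]
scene [0.95373285 0.1520899  0.75430648] [-0.53038424 -0.08053533 -0.84392335] 357.1109574522162
scene long_stamp 0.9 [324.2, 279.6, 366.0, 326.5] 1128 345.2 301.1 [0.713
[... 223 characters left out ...]
, 129.4, 205.1] 662 111.6 187.5 [ 0.533 -0.266  0.01 ]
scene board 0.9 [87.1, 157.5, 143.4, 220.2] 2025 115.4 190.5 [ 0.54  -0.253  0.01 ]
scene plate 0.92 [255.9, 257.5, 308.2, 306.5] 2159 281.0 280.9 [0.694 0.179 0.01 ]
scene plate 0.88 [269.7, 186.1, 333.3, 242.1] 1960 298.9 215.2 [0.528 0.2   0.01 ]
scene plate 0.56 [356.3, 200.6, 456.5, 291.6] 6899 405.4 246.4 [0.565 0.447 0.01 ]
scene plank 0.71 [182.8, 153.7, 254.9, 277.7] 2205 222.4 222.7 [0.58  0.025 0.01 ]
scene bottle_mid 0.83 [210.9, 165.9, 235.6, 214.7] 908 222.1 191.3 [0.494 0.006 0.01 ]
0.7 [ 0.22878204 -0.58160033  0.23125402] [-3.21327611e-05  9.82495587e-01  1.86285853e-01 -2.64898349e-05] [0.07333714 0.38885848 0.98849792]
```

View pics/top0.png

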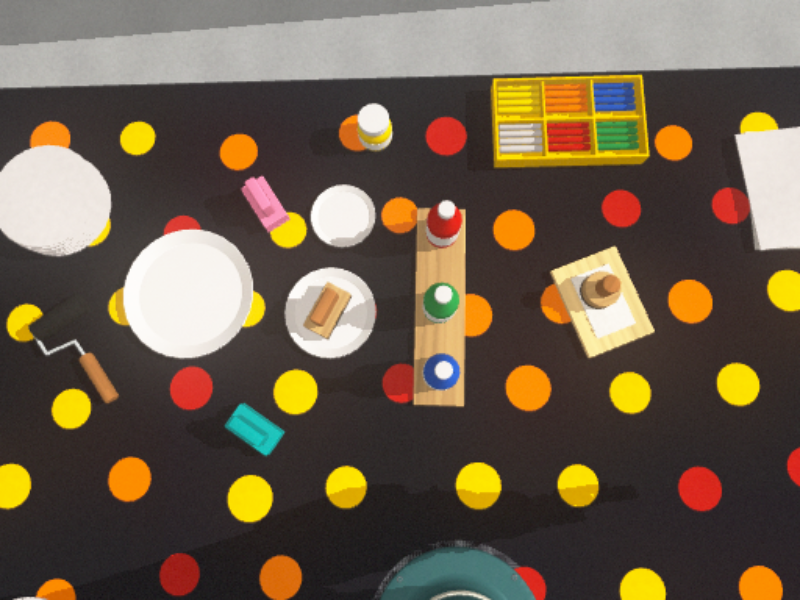

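View pics/scene0.png

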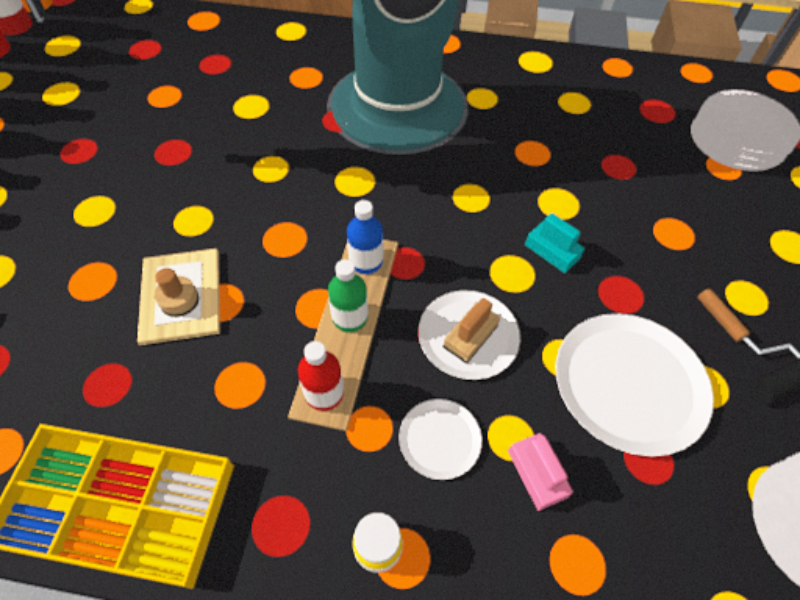

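The top view shows plates at (343,215) small, (330,312) middle and (188,292) large, with a bowl at (50,200). The long stamps are wooden at (328,310) on the middle plate, pink at (265,205) and turquoise at (255,428). I choose the wooden one on the middle plate. The round stamp is at (602,290) on the board at (602,302). The bottles are at x≈443.

```bash
cat > fit.py <<'E'
from h import *
from scipy.optimize import minimize
def ring(r,z,n=40):
    a=np.linspace(0,2*np.pi,n,endpoint=False);return np.c_[r*np.cos(a),r*np.sin(a),0*a+z]
def box(x,y,z0,z1): return np.array([[i*x/2,j*y/2,z] for i in(-1,1) for j in(-1,1) for z in(z0,z1)])
SH={"long_stamp":[box(.085,.045,0,.028),box(.06,.02,.028,.07)],"round_stamp":[np.r_[ring(.03,0),ring(.03,.028)],np.r_[ring(.015,.028),ring(.015,.07)]],
"board":[box(.16,.12,0,.012)],"plate":[np.r_[ring(.078,.012),ring(.057,0)]],"plank":[box(.34,.085,0,.008)],"bottle_mid":[np.r_[ring(.028,.0),ring(.028,.09),ring(.01,.135)]]}
def polys(k,p,z,n):
    c,s=np.cos(p[2]),np.sin(p[2])
    return [cv2.convexHull(proj(n,P@np.array([[c,s,0],[-s,c,0],[0,0,1]])+[p[0],p[1],z]).astype(np.float32)) for P in SH[k]]
def rend(k,p,z,n,S=4):
    m=np.zeros((384*S,512*S),np.uint8)
    for h in polys(k,p,z,n): cv2.fillConvexPoly(m,np.round((h+.5)*S*16-8).astype(np.int32),255,shift=4)
    return cv2.resize(m,(512,384),interpolation=cv2.INTER_AREA)/255.
def fit(k,z,p0,masks):
    def cost(p):
        c=0
        for n,m in masks.items():
            r=rend(k,p,z,n);c+=1-np.minimum(r,m).sum()/np.maximum(r,m).sum()
        return c/len(masks)
    best=None
    for a in ([p0[2]] if len(p0)>2 else np.arange(0,np.pi,np.pi/8)):
        q=np.array([p0[0],p0[1],a]);r=minimize(cost,q,method="Nelder-Mead",options=dict(initial_simplex=q+np.array([[0,0,0],[.012,0,0],[0,.012,0],[0,0,.25]]),xatol=2e-4,fatol=1e-4))
        if best is None or r.fun<best.fun:best=r
    return best.x,best.fun
def mask(k,n,near,z=.01):
    rs=[r for r in manip.regions_of(k,n)];b=None
    for r in rs:
        ys,xs=np.nonzero(r["region"]);d=np.linalg.norm(ray(n,(xs.mean(),ys.mean()),z)[0,:2]-near)
        if d<.06 and (b is None or r["score"]>b["score"]):b=r
    if b is None:return None
    m=b["region"].astype(np.uint8)
    if k in("board","plate","plank"):
        m2=np.zeros_like(m);cv2.fillConvexPoly(m2,cv2.convexHull(np.argwhere(m)[:,::-1].astype(np.int32)),1);m=m2
    return m.astype(float)
E
python3 - <<'E'
from fit import *
im={n:manip.read_camera(n) for n in("top","scene")}
out={}
for k,z,near in(("plate",0,(.52,.2)),("board",0,(.525,-.257)),("long_stamp",.005,(.52,.205)),("round_stamp",.014,(.54,-.26))):
    ms={n:mask(k,n,np.array(near)) for n in im};ms={n:m for n,m in ms.items() if m is not None}
    for sub in [ms]+[{n:m} for n,m in ms.items()]:
        p0=(*near,0) if k in("plate","round_stamp") else near
        x,f=fit(k,z,p0,sub);out.setdefault(k,(x,z));print(k,list(sub),x.round(4),np.degrees(x[2]).round(1),round(f,3))
np.save("out.npy",out,allow_pickle=True)
pics=[]
for n,cs in(("top",[(170,150,90,90),(340,150,90,90)]),("scene",[(258,176,90,90),(75,150,90,90)])):
    for (u,v,w,h) in cs:
        c=cv2.resize(im[n][v:v+h,u:u+w],(400,300) if 0 else (300,300),interpolation=cv2.INTER_CUBIC)[:,:,::-1].copy()
        for k,(p,z) in out.items():
            for q in polys(k,p,z,n): cv2.polylines(c,[np.round((q-[u,v]+.5)*300/w).astype(np.int32)],True,(255,0,255),1)
        pics.append(c)
cv2.imwrite("pics/fit0.png",np.vstack([np.hstack(pics[:2]),np.hstack(pics[2:])]))
E
```

```text
plate ['top', 'scene'] [0.5209 0.2015 0.1184] 6.8 0.035
plate ['top'] [0.5198 0.2021 0.0145] 0.8 0.034
plate ['scene'] [0.5217 0.2004 0.1977] 11.3 0.025
board ['top', 'scene'] [ 0.5316 -0.2594  3.5051] 200.8 0.055
board ['top'] [ 0.5299 -0.2589  3.5095] 201.1 0.063Traceback (most recent call last):
  File "<stdin>", line 8, in <module>
  File "fit.py", line 23, in fit
    q=np.array([p0[0],p0[1],a]);r=minimize(cost,q,method="Nelder-Mead",options=dict(initial_simplex=q+np.array([[0,0,0],[.012,0,0],[0,.012,0],[0,0,.25]]),xatol=2e-4,fatol=1e-4))
                                  ~~~~~~~~^^^^^^^^^^^^^^^^^^^^^^^^^^^^^^^^^^^^^^^^^^^^^^^^^^^^^^^^^^^^^^^^^^^^^^^^^^^^^^^^^^^^^^^^^^^^^^^^^^^^^^^^^^^^^^^^^^^^^^^^^^^^^^^^^^^^^^^
    res = _minimize_neldermead(fun, x0, args, callback, bounds=bounds,
                               **options)
    fxcc = func(xcc)
    fx = function(np.copy(x), *(wrapper_args + args))
  File "fit.py", line 19, in cost
    r=rend(k,p,z,n);c+=1-np.minimum(r,m).sum()/np.maximum(r,m).sum()
  File "fit.py", line 13, in rend
    for h in polys(k,p,z,n): cv2.fillConvexPoly(m,np.round((h+.5)*S*16-8).astype(np.int32),255,shift=4)
             ~~~~~^^^^^^^^^
  File "fit.py", line 10, in polys
    return [cv2.convexHull(proj(n,P@np.array([[c,s,0],[-s,c,0],[0,0,1]])+[p[0],p[1],z]).astype(np.float32)) for P in SH[k]]
                           ~~~~^^^^^^^^^^^^^^^^^^^^^^^^^^^^^^^^^^^^^^^^^^^^^^^^^^^^^^^^
  File "h.py", line 12, in proj
    K,R,t=cam(n); q=(np.atleast_2d(P)@R.T+t)@K.T; return q[:,:2]/q[:,2:]
          ~~~^^^
  File "h.py", line 4, in cam
    p=manip.camera_params(n); K=np.array([[p['fx'],0,p['cx']],[0,p['fy'],p['cy']],[0,0,1.]])
ValueError: time passes only in moves, steps and waits
```

```bash
sed -i 's/^def cam(n):/import functools\n@functools.cache\ndef cam(n):/' h.py
cat > run0.py <<'E'
from fit import *
im={n:manip.read_camera(n) for n in("top","scene")}
out={}
for k,z,near in(("plate",0,(.52,.2)),("board",0,(.525,-.257)),("long_stamp",.005,(.52,.205)),("round_stamp",.014,(.54,-.26))):
    ms={n:mask(k,n,np.array(near)) for n in im};ms={n:m for n,m in ms.items() if m is not None}
    for sub in [ms]+[{n:m} for n,m in ms.items()]:
        p0=(*near,0) if k in("plate","round_stamp") else near
        x,f=fit(k,z,p0,sub);out.setdefault(k,(x,z));print(k,list(sub),x.round(4),np.degrees(x[2]).round(1),round(f,3))
np.save("out.npy",out,allow_pickle=True)
pics=[]
for n,cs in(("top",[(170,150,90,90),(340,150,90,90)]),("scene",[(258,176,90,90),(75,150,90,90)])):
    for (u,v,w,h) in cs:
        c=cv2.resize(im[n][v:v+h,u:u+w],(300,300),interpolation=cv2.INTER_CUBIC)[:,:,::-1].copy()
        for k,(p,z) in out.items():
            for q in polys(k,p,z,n): cv2.polylines(c,[np.round((q-[u,v]+.5)*300/w).astype(np.int32)],True,(255,0,255),1)
        pics.append(c)
cv2.imwrite("pics/fit0.png",np.vstack([np.hstack(pics[:2]),np.hstack(pics[2:])]))
E
timeout 400 python3 run0.py
python3 -c "
from h import *
from scipy.spatial.transform import Rotation as R
s=manip.get_state();q=s['ee_rot'];print(s['time_s'],s['tool_pos'],R.from_quat(np.r_[q[1:],q[0]]).as_matrix().round(3))"
```

```text
plate ['top', 'scene'] [0.5208 0.2014 0.1268] 7.3 0.03
plate ['top'] [0.5194 0.2023 0.0471] 2.7 0.028
plate ['scene'] [0.5216 0.2008 0.1339] 7.7 0.018
board ['top', 'scene'] [ 0.5306 -0.2589  3.4925] 200.1 0.03
board ['top'] [ 0.5293 -0.2589  0.3507] 20.1 0.026
board ['scene'] [ 0.5317 -0.2591  3.498 ] 200.4 0.023
long_stamp ['top', 'scene'] [0.5221 0.205  2.6348] 151.0 0.072
long_stamp ['top'] [0.5208 0.2056 2.645 ] 151.5 0.045
long_stamp ['scene'] [0.5252 0.2039 2.6298] 150.7 0.048
round_stamp ['top', 'scene'] [ 0.5466 -0.2506 -0.1363] -7.8 0.067
round_stamp ['top'] [ 0.5457 -0.2501 -0.1489] -8.5 0.053
round_stamp ['scene'] [ 0.5479 -0.2504  0.0709] 4.1 0.065
1.5 [ 0.22880852 -0.58160143  0.23125656] [[ 0.931  0.366 -0.   ]
 [ 0.366 -0.931  0.   ]
 [-0.    -0.    -1.   ]]
```

View pics/fit0.png

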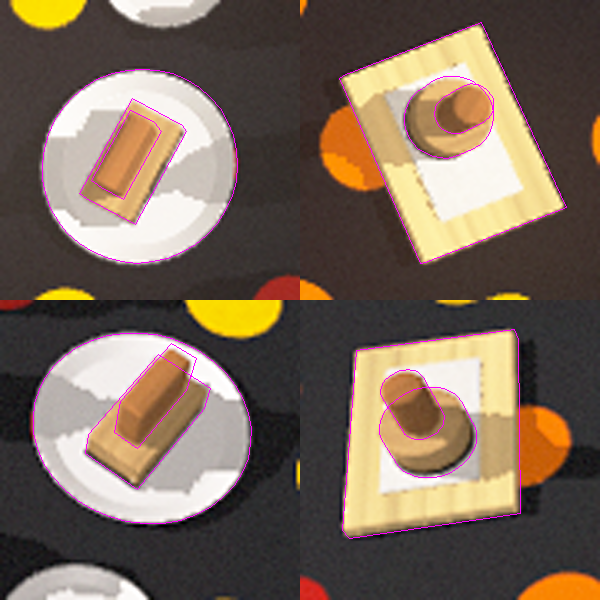

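The outlines match: the middle plate is about 156 mm at (0.521, 0.201), the board is at (0.531, −0.259) with yaw 20°, the long stamp is at (0.522, 0.205) with yaw 151°, and the round stamp is at (0.546, −0.250). I'll start moving.

play_rows([
  [0.56,-0.626,0,-2.26],
  [0.56,-0.626,0,-2.26],
  [0.56,-0.626,0,-2.26],
  [0.56,-0.626,0,-2.26],
  [0.56,-0.626,0,-2.26],
  [0.56,-0.626,0,-2.26],
  [0.56,-0.626,0,-2.26],
  [0.56,-0.626,0,-2.26],
  [0.56,-0.626,0,-2.26],
  [0.56,-0.626,0,-2.26],
  [0.56,-0.626,0,-2.26],
  [0.56,-0.626,0,-2.26],
], claw=0.06, grip_force=50)

```text
time_s: 2.7
tool_pos: [0.4377, -0.0171, 0.2317]
ee_rot: [0.001, 0.462, 0.887, -0.0]
ft_force: [0.5, -0.4, 0.6]
grip_width: 0.0594
grip_force: 0.0
```

```bash
cat > go.py <<'E'
import sys
from h import *
from scipy.spatial.transform import Rotation as R
x,y,z,yaw=map(float,sys.argv[1:5])
s=manip.get_state();q=s['ee_rot'];M=R.from_quat(np.r_[q[1:],q[0]]).as_matrix()
cur=np.arctan2(M[1,0],M[0,0]);sp=-(np.radians(yaw)-cur);sp=(sp+np.pi)%(2*np.pi)-np.pi
print("t",round(s["time_s"],2),"pos",s["tool_pos"].round(4),"yaw",np.degrees(cur).round(2),"tilt",M[2].round(4),"w",s["grip_width"],"F",np.round(s["ft_force"],1),"j",np.round(s["joint_positions"],2))
print("move",(M.T@(np.array([x,y,z])-s["tool_pos"])).round(4),"spin",round(sp,4))
E
python3 go.py .522 .205 .12 151
```

```text
t 2.7 pos [ 0.4377 -0.0171  0.2317] yaw 124.94 tilt [-1.e-03  5.e-04 -1.e+00] w 0.05938265850099365 F [ 0.5 -0.4  0.6] j [ 0.59  0.11 -0.66  2.04  0.08  1.02  0.5 ]
move [0.1339 0.1962 0.1117] spin -0.4548
```

play_rows([
  [0.134,0.196,0,-0.455],
  [0.134,0.196,0,-0.455],
  [0.134,0.196,0,-0.455],
  [0.134,0.196,0,-0.455],
  [0.134,0.196,0,-0.455],
  [0.134,0.196,0,-0.455],
  [0.134,0.196,0,-0.455],
  [0.134,0.196,0.06,-0.455],
  [0.134,0.196,0.1,-0.455],
  [0.134,0.196,0.11,-0.455],
  [0.134,0.196,0.11,-0.455],
  [0.134,0.196,0.11,-0.455],
])

```text
time_s: 3.9
tool_pos: [0.5236, 0.2027, 0.1235]
ee_rot: [0.001, 0.253, 0.967, 0.001]
ft_force: [0.0, 0.0, 0.5]
grip_width: 0.0603
grip_force: 0.0
```

```bash
python3 go.py .522 .205 .040 151
```

```text
t 3.9 pos [0.5236 0.2027 0.1235] yaw 150.64 tilt [-0.0015  0.0016 -1.    ] w 0.060307522135540845 F [0.  0.  0.5] j [ 0.13  0.53 -0.72  1.85  0.43  0.92  0.27]
move [0.0026 0.0011 0.0835] spin -0.0062
```

play_rows([
  [0.0026,0.001,0.02,-0.006],
  [0.0026,0.001,0.045,-0.006],
  [0.0026,0.001,0.065,-0.006],
  [0.0026,0.001,0.08,-0.006],
  [0.0026,0.001,0.083,-0.006],
  [0.0026,0.001,0.083,-0.006],
  [0.0026,0.001,0.083,-0.006],
])

```text
time_s: 4.6
tool_pos: [0.5215, 0.2051, 0.0395]
ee_rot: [0.001, 0.25, 0.968, 0.0]
ft_force: [-0.1, 0.3, -0.3]
grip_width: 0.0599
grip_force: 0.0
```

play_rows([
  [0,0,0,0],
  [0,0,0,0],
  [0,0,0,0],
  [0,0,0,0],
  [0,0,0,0],
  [0,0,0,0],
  [0,0,0,0],
  [0,0,0,0],
], claw=0.0, grip_force=60)

```text
time_s: 5.4
tool_pos: [0.521, 0.2048, 0.0388]
ee_rot: [0.0, 0.25, 0.968, 0.0]
ft_force: [-0.9, -0.1, 6.8]
grip_width: 0.0191
grip_force: 58.7
```

```bash
python3 go.py .522 .205 .12 151
```

```text
t 5.4 pos [0.521  0.2048 0.0388] yaw 151.02 tilt [-4.e-04  3.e-04 -1.e+00] w 0.019111607187575687 F [-0.9 -0.1  6.8] j [ 0.06  0.65 -0.64  1.89  0.54  0.77  0.19]
move [-0.0008  0.0007 -0.0812] spin 0.0003
```

play_rows([
  [0,0,-0.03,0],
  [0,0,-0.06,0],
  [0,0,-0.06,0],
  [0.1095,-0.0645,-0.06,1.065],
  [0.1095,-0.0645,-0.06,1.065],
  [0.1095,-0.0645,-0.06,1.065],
  [0.1095,-0.0645,-0.06,1.065],
  [0.1095,-0.0645,-0.06,1.065],
  [0.1095,-0.0645,-0.06,1.065],
  [0.1095,-0.0645,-0.06,1.065],
  [0.1095,-0.0645,-0.06,1.065],
  [0.1095,-0.0645,-0.06,1.065],
])

```text
time_s: 6.6
tool_pos: [0.3935, 0.2014, 0.0981]
ee_rot: [-0.0, 0.706, 0.709, -0.0]
ft_force: [0.8, 1.0, -1.8]
grip_width: 0.0193
grip_force: 59.4
```

```bash
python3 go.py .394 .2014 .037 90
cat > hand.py <<'E'
# fit the long stamp in hand: offset along tool x
import sys
from fit import *
k,x,y,z,yaw=sys.argv[1],*map(float,sys.argv[2:6])
im={n:manip.read_camera(n) for n in("top","scene")}
ms={n:mask(k,n,np.array([x,y]),z) for n in im};ms={n:m for n,m in ms.items() if m is not None}
for sub in [ms]+[{n:m} for n,m in ms.items()]:
    p,f=fit(k,z,(x,y,np.radians(yaw)),sub)
    print(k,list(sub),p.round(4),np.degrees(p[2]).round(1),round(f,3))
    if sub is ms:P=p
pics=[]
for n in im:
    c=proj(n,[P[0],P[1],z+.03])[0].astype(int)-45;u,v=np.clip(c,0,[421,293])
    c=cv2.resize(im[n][v:v+90,u:u+90],(300,300),interpolation=cv2.INTER_CUBIC)[:,:,::-1].copy()
    for q in polys(k,P,z,n):cv2.polylines(c,[np.round((q-[u,v]+.5)*300/90).astype(np.int32)],True,(255,0,255),1)
    pics.append(c)
cv2.imwrite(sys.argv[6],np.hstack(pics))
E
```

```text
t 6.6 pos [0.3935 0.2014 0.0981] yaw 90.23 tilt [-2.e-04 -3.e-04 -1.e+00] w 0.019316956052047328 F [ 0.8  1.  -1.8] j [-0.07  0.34 -0.54  2.15  0.26  0.72 -0.78]
move [0.     0.0005 0.0611] spin 0.004
```

play_rows([
  [0,0,0.03,0],
  [0,0,0.055,0],
  [0,0,0.06,0],
  [0,0,0.0625,0],
  [0,0,0.064,0],
  [0,0,0.064,0],
  [0,0,0.064,0],
])

```text
time_s: 7.3
tool_pos: [0.3942, 0.2015, 0.035]
ee_rot: [0.0, 0.707, 0.707, 0.001]
ft_force: [0.2, -0.0, -1.8]
grip_width: 0.0192
grip_force: 59.3
```

play_rows([
  [0,0,0,0],
  [0,0,0,0],
  [0,0,0,0],
  [0,0,0,0],
  [0,0,0,0],
  [0,0,-0.03,0],
  [0,0,-0.08,0],
  [0,0,-0.13,0],
  [0,0,-0.18,0],
  [0,0,-0.19,0],
  [0,0,-0.19,0],
], claw=0.055)

```text
time_s: 8.4
tool_pos: [0.3946, 0.2016, 0.226]
ee_rot: [0.001, 0.707, 0.707, 0.002]
ft_force: [0.1, -0.7, -0.2]
grip_width: 0.0553
grip_force: 0.0
```

```bash
python3 go.py .5466 -.2506 .23 64
```

```text
t 8.4 pos [0.3946 0.2016 0.226 ] yaw 89.97 tilt [ 7.0e-04  3.6e-03 -1.0e+00] w 0.05526196316466187 F [ 0.1 -0.7 -0.2] j [ 0.03  0.13 -0.61  2.04  0.09  1.   -0.62]
move [-0.4521  0.1522 -0.0037] spin 0.4533
```

play_rows([
  [-0.452,0.152,-0.004,0.453],
  [-0.452,0.152,-0.004,0.453],
  [-0.452,0.152,-0.004,0.453],
  [-0.452,0.152,-0.004,0.453],
  [-0.452,0.152,-0.004,0.453],
  [-0.452,0.152,-0.004,0.453],
  [-0.452,0.152,-0.004,0.453],
  [-0.452,0.152,-0.004,0.453],
  [-0.452,0.152,-0.004,0.453],
  [-0.452,0.152,-0.004,0.453],
  [-0.452,0.152,-0.004,0.453],
  [-0.452,0.152,-0.004,0.453],
])

```text
time_s: 9.6
tool_pos: [0.5452, -0.2504, 0.2262]
ee_rot: [-0.001, 0.848, 0.53, -0.001]
ft_force: [-0.6, 0.7, 0.3]
grip_width: 0.0548
grip_force: 0.0
```

```bash
python3 go.py .5466 -.2506 .12 64; timeout 200 python3 hand.py long_stamp .394 .2014 0 90 pics/park.png
```

```text
t 9.6 pos [ 0.5452 -0.2504  0.2262] yaw 64.02 tilt [ 0.     -0.0031 -1.    ] w 0.05478484280981402 F [-0.6  0.7  0.3] j [ 0.55  0.39 -0.22  1.68  0.09  1.09 -0.15]
move [0.0004 0.0017 0.1062] spin 0.0003
long_stamp ['top', 'scene'] [0.3942 0.2018 1.5894] 91.1 0.08
long_stamp ['top'] [0.393  0.2027 1.5663] 89.7 0.04
long_stamp ['scene'] [0.3974 0.2005 1.572 ] 90.1 0.052
```

View pics/park.png

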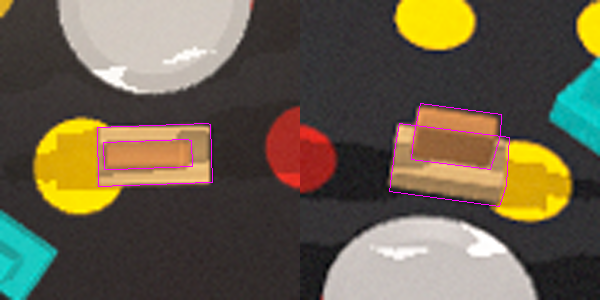

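The long stamp stands parked clear of the plate, at about (0.394, 0.202) with yaw 90° (crop left (155,155), right (450,155)). Next is the round stamp.

play_rows([
  [0.0005,0.0015,0.05,0],
  [0.0005,0.0015,0.09,0],
  [0.0005,0.0015,0.13,0],
  [0.0005,0.0015,0.155,0],
  [0.0005,0.0015,0.17,0],
  [0.0005,0.0015,0.176,0],
  [0.0005,0.0015,0.176,0],
  [0.0005,0.0015,0.176,0],
])

```text
time_s: 10.6
tool_pos: [0.548, -0.251, 0.0536]
ee_rot: [0.001, 0.848, 0.53, 0.0]
ft_force: [-0.4, -0.9, 0.2]
grip_width: 0.0548
grip_force: 0.0
```

play_rows([
  [0,0,0,0],
  [0,0,0,0],
  [0,0,0,0],
  [0,0,0,0],
  [0,0,0,0],
  [0,0,0,0],
  [0,0,0,0],
], claw=0.0, grip_force=60)

```text
time_s: 11.3
tool_pos: [0.5479, -0.2511, 0.0534]
ee_rot: [0.001, 0.848, 0.53, 0.0]
ft_force: [-2.1, 1.0, 8.0]
grip_width: 0.0284
grip_force: 58.6
```

play_rows([
  [0,0,-0.03,0],
  [0,0,-0.07,0],
  [0,0,-0.12,0],
  [0,0,-0.165,0],
  [0,0,-0.185,0],
  [0,0,-0.19,0],
  [0,0,-0.19,0],
  [0,0,-0.19,0],
  [0,0,-0.19,0],
])

```text
time_s: 12.2
tool_pos: [0.5468, -0.2506, 0.2407]
ee_rot: [-0.001, 0.848, 0.53, -0.001]
ft_force: [-0.4, 0.2, -1.7]
grip_width: 0.0283
grip_force: 59.5
```

```bash
python3 go.py .521 .2014 .24 111; timeout 200 python3 hand.py round_stamp .546 -.2506 0.205 0 pics/rh.png
```

```text
t 12.2 pos [ 0.5468 -0.2506  0.2407] yaw 64.05 tilt [ 0.     -0.0024 -1.    ] w 0.02829881365716362 F [-0.4  0.2 -1.7] j [ 0.55  0.38 -0.22  1.66  0.09  1.12 -0.15]
move [ 0.3951 -0.221   0.0013] spin -0.8195
round_stamp ['top', 'scene'] [ 0.5486 -0.248  -0.0246] -1.4 0.35
round_stamp ['top'] [ 0.5422 -0.2426 -0.0576] -3.3 0.461
round_stamp ['scene'] [ 0.5503 -0.248  -0.0984] -5.6 0.173
```

View pics/rh.png

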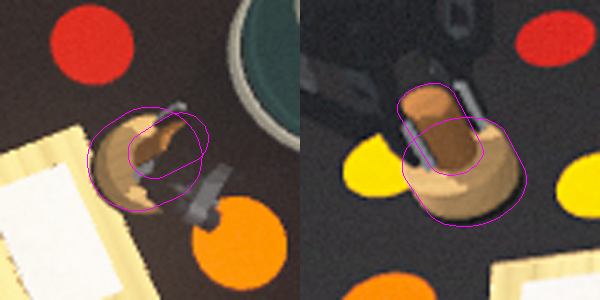

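The round stamp is held upright. I'll carry it to the plate.

play_rows([
  [0.395,-0.221,0,-0.82],
  [0.395,-0.221,0,-0.82],
  [0.395,-0.221,0,-0.82],
  [0.395,-0.221,0,-0.82],
  [0.395,-0.221,0,-0.82],
  [0.395,-0.221,0,-0.82],
  [0.395,-0.221,0,-0.82],
  [0.395,-0.221,0,-0.82],
  [0.395,-0.221,0,-0.82],
  [0.395,-0.221,0,-0.82],
  [0.395,-0.221,0,-0.82],
  [0.395,-0.221,0,-0.82],
])

```text
time_s: 13.6
tool_pos: [0.5217, 0.2, 0.242]
ee_rot: [-0.0, 0.567, 0.824, -0.0]
ft_force: [-0.3, 0.8, -0.8]
grip_width: 0.0283
grip_force: 59.6
```

```bash
python3 go.py .521 .2014 .0455 111
```

```text
t 13.6 pos [0.5217 0.2    0.242 ] yaw 110.97 tilt [-3.e-04 -5.e-04 -1.e+00] w 0.02825223647855341 F [-0.3  0.8 -0.8] j [ 0.04  0.34 -0.57  1.75  0.2   1.11 -0.23]
move [ 1.600e-03 -1.000e-04  1.965e-01] spin -0.0006
```

play_rows([
  [0.001,0,0.05,0],
  [0.001,0,0.1,0],
  [0.001,0,0.14,0],
  [0.001,0,0.17,0],
  [0.001,0,0.185,0],
  [0.001,0,0.192,0],
  [0.001,0,0.194,0],
  [0.001,0,0.194,0],
  [0.001,0,0.194,0],
  [0.001,0,0.194,0],
])

```text
time_s: 14.6
tool_pos: [0.5217, 0.2021, 0.0492]
ee_rot: [0.0, 0.566, 0.824, 0.001]
ft_force: [0.4, -0.3, 0.1]
grip_width: 0.0285
grip_force: 59.8
```

```bash
python3 go.py .521 .2014 .0445 111
```

```text
t 14.6 pos [0.5217 0.2021 0.0492] yaw 111.02 tilt [-1.0e-04  1.4e-03 -1.0e+00] w 0.028525207881112145 F [ 0.4 -0.3  0.1] j [-0.05  0.59 -0.47  1.9   0.38  0.74 -0.38]
move [-0.0004 -0.0009  0.0047] spin 0.0003
```

play_rows([
  [-0.0005,-0.001,0.002,0],
  [-0.0005,-0.001,0.004,0],
  [-0.0005,-0.001,0.0045,0],
  [-0.0005,-0.001,0.0045,0],
  [-0.0005,-0.001,0.0045,0],
])

```text
time_s: 15.1
tool_pos: [0.5204, 0.2011, 0.0444]
ee_rot: [0.0, 0.566, 0.824, -0.0]
ft_force: [-4.8, -2.7, 15.4]
grip_width: 0.0282
grip_force: 61.5
```

```bash
python3 go.py .521 .2014 .0445 111
```

```text
t 15.1 pos [0.5204 0.2011 0.0444] yaw 111.02 tilt [-5.e-04  0.e+00 -1.e+00] w 0.028207033623398693 F [-4.8 -2.7 15.4] j [-0.05  0.6  -0.47  1.9   0.39  0.74 -0.38]
move [ 0.0001  0.0006 -0.0001] spin 0.0004
```

play_rows([
  [0,0,0,0],
  [0,0,0,0],
  [0,0,0,0],
  [0,0,0,0],
  [0,0,0,0],
  [0,0,-0.02,0],
  [0,0,-0.05,0],
  [0,0,-0.09,0],
  [0,0,-0.12,0],
  [0,0,-0.12,0],
  [0,0,-0.12,0],
], claw=0.06)

```text
time_s: 16.2
tool_pos: [0.5205, 0.201, 0.164]
ee_rot: [0.0, 0.566, 0.824, 0.0]
ft_force: [-0.8, -0.0, -1.0]
grip_width: 0.0606
grip_force: 0.0
```

```bash
python3 go.py .3942 .2015 .12 90
```

```text
t 16.2 pos [0.5205 0.201  0.164 ] yaw 111.02 tilt [-3.e-04  9.e-04 -1.e+00] w 0.060585902563675485 F [-0.8 -0.  -1. ] j [ 0.02  0.43 -0.55  1.83  0.27  0.96 -0.29]
move [ 0.0457 -0.1178  0.0439] spin 0.3668
```

play_rows([
  [0.0457,-0.1178,0,0.367],
  [0.0457,-0.1178,0,0.367],
  [0.0457,-0.1178,0,0.367],
  [0.0457,-0.1178,0,0.367],
  [0.0457,-0.1178,0,0.367],
  [0.0457,-0.1178,0.02,0.367],
  [0.0457,-0.1178,0.05,0.367],
  [0.0457,-0.1178,0.06,0.367],
  [0.0457,-0.1178,0.06,0.367],
  [0.0457,-0.1178,0.06,0.367],
])

```text
time_s: 17.2
tool_pos: [0.3945, 0.2018, 0.1042]
ee_rot: [-0.0, 0.707, 0.707, 0.0]
ft_force: [0.5, 0.0, 0.3]
grip_width: 0.06
grip_force: 0.0
```

```bash
python3 go.py .3942 .2015 .036 90
```

```text
t 17.2 pos [0.3945 0.2018 0.1042] yaw 90.01 tilt [ 3.e-04 -3.e-04 -1.e+00] w 0.05996561195924635 F [0.5 0.  0.3] j [-0.09  0.32 -0.52  2.15  0.24  0.73 -0.76]
move [-0.0003 -0.0002  0.0682] spin 0.0002
```

play_rows([
  [0,0,0.03,0],
  [0,0,0.055,0],
  [0,0,0.065,0],
  [0,0,0.068,0],
  [0,0,0.068,0],
  [0,0,0.068,0],
])

```text
time_s: 17.8
tool_pos: [0.3947, 0.2019, 0.0368]
ee_rot: [0.0, 0.707, 0.707, 0.001]
ft_force: [0.2, -0.0, -0.2]
grip_width: 0.0605
grip_force: 0.0
```

play_rows([
  [0,0,0,0],
  [0,0,0,0],
  [0,0,0,0],
  [0,0,0,0],
  [0,0,0,0],
  [0,0,0,0],
  [0,0,0,0],
], claw=0.0, grip_force=70)

```text
time_s: 18.5
tool_pos: [0.3942, 0.2016, 0.0363]
ee_rot: [0.0, 0.707, 0.707, 0.0]
ft_force: [-1.7, -1.9, 11.9]
grip_width: 0.0189
grip_force: 68.7
```

```bash
python3 go.py .3942 .2015 .24 90
```

```text
t 18.5 pos [0.3942 0.2016 0.0363] yaw 90.0 tilt [-1.e-04  5.e-04 -1.e+00] w 0.018886497517031316 F [-1.7 -1.9 11.9] j [-0.16  0.45 -0.45  2.18  0.36  0.58 -0.87]
move [-1.000e-04  1.000e-04 -2.037e-01] spin -0.0
```

play_rows([
  [0,0,-0.03,0],
  [0,0,-0.08,0],
  [0,0,-0.13,0],
  [0,0,-0.18,0],
  [0,0,-0.205,0],
  [0,0,-0.205,0],
  [0,0,-0.205,0],
  [0,0,-0.205,0],
])

```text
time_s: 19.3
tool_pos: [0.3934, 0.2012, 0.2396]
ee_rot: [-0.0, 0.707, 0.707, -0.001]
ft_force: [-0.5, -0.5, -2.0]
grip_width: 0.0188
grip_force: 69.0
```

```bash
python3 go.py .5306 -.2589 .24 20.1
```

```text
t 19.3 pos [0.3934 0.2012 0.2396] yaw 90.0 tilt [-6.e-04 -2.e-03 -1.e+00] w 0.01877998210579537 F [-0.5 -0.5 -2. ] j [ 0.01  0.11 -0.59  2.02  0.07  1.04 -0.61]
move [-4.601e-01  1.371e-01 -4.000e-04] spin 1.2201
```

play_rows([
  [-0.46,0.137,0,1.22],
  [-0.46,0.137,0,1.22],
  [-0.46,0.137,0,1.22],
  [-0.46,0.137,0,1.22],
  [-0.46,0.137,0,1.22],
  [-0.46,0.137,0,1.22],
  [-0.46,0.137,0,1.22],
  [-0.46,0.137,0,1.22],
  [-0.46,0.137,0,1.22],
  [-0.46,0.137,0,1.22],
  [-0.46,0.137,0,1.22],
  [-0.46,0.137,0,1.22],
])

```text
time_s: 20.5
tool_pos: [0.5305, -0.2582, 0.2388]
ee_rot: [-0.001, 0.985, 0.174, -0.001]
ft_force: [0.1, 1.0, -1.8]
grip_width: 0.0192
grip_force: 69.0
```

```bash
python3 go.py .5306 -.2589 .08 20.1
cat > card.py <<'E'
from fit import *
im={n:manip.read_camera(n) for n in("top","scene")}
ms={n:mask("board",n,np.array([.53,-.259])) for n in im}
print({n:m is not None for n,m in ms.items()})
p=np.array([.5306,-.2589,np.radians(20.1)])
for h in (.201,.0865):pass
E
```

```text
t 20.5 pos [ 0.5305 -0.2582  0.2388] yaw 20.07 tilt [-0.0021 -0.0023 -1.    ] w 0.01919727130934228 F [ 0.1  1.  -1.8] j [ 0.49  0.35 -0.11  1.69  0.04  1.1  -0.86]
move [0.0002 0.001  0.1588] spin -0.0005
```

play_rows([
  [0,0,0.05,0],
  [0,0,0.1,0],
  [0,0,0.135,0],
  [0,0,0.15,0],
  [0,0,0.15,0],
  [0,0,0.15,0],
  [0,0,0.15,0],
  [0,0,0.15,0],
])

```text
time_s: 21.3
tool_pos: [0.5318, -0.2587, 0.0924]
ee_rot: [0.001, 0.985, 0.175, 0.001]
ft_force: [0.5, 0.3, -0.7]
grip_width: 0.0193
grip_force: 69.0
```

```bash
python3 go.py .5306 -.2589 .0605 20.1; timeout 200 python3 hand.py long_stamp .5305 -.2589 0.053 20.1 pics/lh.png
python3 - <<'E'
from fit import *
im={n:manip.read_camera(n) for n in("top","scene")}
for k,near,z in(("board",(.5306,-.2589),0),("round_stamp",(.52,.2),.005)):
    ms={n:mask(k,n,np.array(near)) for n in im};ms={n:m for n,m in ms.items() if m is not None}
    for sub in [ms]+[{n:m} for n,m in ms.items()]:
        x,f=fit(k,z,(*near,.35),sub);print(k,list(sub),x.round(4),np.degrees(x[2]).round(2),round(f,3))
E
```

```text
t 21.3 pos [ 0.5318 -0.2587  0.0924] yaw 20.1 tilt [ 0.0017  0.0016 -1.    ] w 0.019269128287773628 F [ 0.5  0.3 -0.7] j [ 0.48  0.52 -0.1   1.81  0.07  0.81 -0.88]
move [-0.0012 -0.0003  0.0319] spin 0.0
long_stamp ['top', 'scene'] [ 0.5312 -0.2581  0.3597] 20.6 0.319
long_stamp ['top'] [ 0.5305 -0.2577  0.3573] 20.5 0.386
long_stamp ['scene'] [ 0.5337 -0.2575  0.3786] 21.7 0.239
board ['top', 'scene'] [ 0.5305 -0.259   0.3533] 20.25 0.047
board ['top'] [ 0.5289 -0.2585  0.3538] 20.27 0.023
board ['scene'] [ 0.5321 -0.2591  0.3577] 20.49 0.053
round_stamp ['scene'] [0.5236 0.1984 0.3614] 20.71 0.089
round_stamp ['scene'] [0.5236 0.1984 0.3614] 20.71 0.089
```

View pics/lh.png

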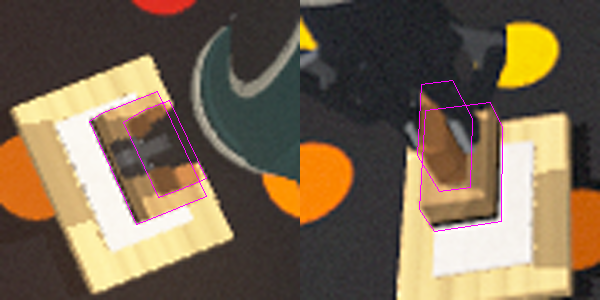

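The stamp is centred in the hand and parallel to the card, with the drawn outline on its edges in both crops. Now the final lowering to 1 cm above the card.

play_rows([
  [-0.001,0,0.01,-0.002],
  [-0.001,0,0.02,-0.002],
  [-0.001,0,0.026,-0.002],
  [-0.001,0,0.03,-0.002],
  [-0.001,0,0.031,-0.002],
  [-0.001,0,0.031,-0.002],
  [-0.001,0,0.031,-0.002],
  [-0.001,0,0.031,-0.002],
  [-0.001,0,0.031,-0.002],
])

```text
time_s: 22.7
tool_pos: [0.5302, -0.2589, 0.06]
ee_rot: [0.0, 0.984, 0.175, 0.0]
ft_force: [0.5, 1.0, -1.8]
grip_width: 0.019
grip_force: 69.0
```

```bash
python3 go.py .5306 -.2589 .0605 20.2
python3 - <<'E'
from h import *
a=manip.read_camera("top");b=manip.read_camera("scene")
cv2.imwrite("pics/end.png",np.hstack([cv2.resize(i,(400,300),interpolation=cv2.INTER_CUBIC) for i in(a[140:260,170:330],a[140:260,330:490])]+[])[:,:,::-1])
cv2.imwrite("pics/end.png",np.vstack([cv2.imread("pics/end.png"),np.hstack([cv2.resize(i,(400,300),interpolation=cv2.INTER_CUBIC) for i in(b[150:300,180:380],b[130:250,50:210])])[:,:,::-1]]))
E
```

```text
t 22.7 pos [ 0.5302 -0.2589  0.06  ] yaw 20.21 tilt [ 3.e-04  2.e-04 -1.e+00] w 0.018978411618271664 F [ 0.5  1.  -1.8] j [ 0.48  0.57 -0.1   1.82  0.08  0.75 -0.88]
move [ 0.0004  0.0002 -0.0005] spin 0.0002
```

View pics/end.png

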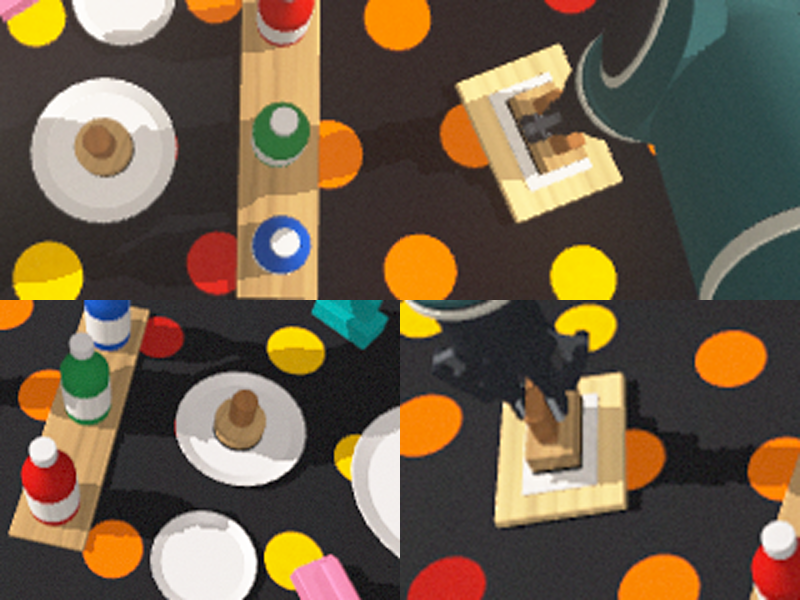

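The round stamp stands in the middle of the plate (104,147), the bottles are in place, and the long stamp is held level, centred over the card (545,130).

```bash
python3 -c "
from bench import manip;print(manip.sign_off())"
```

```text
the job is handed in; nothing more can be done
None
```

The job is handed in: the round stamp stands released in the middle of the plate, and the long stamp is held level about 1 cm above the middle of the card and parallel to it, with the bottles where they were.

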